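Pump up the carver's vacuum clamp

TASK

The vacuum clamp must be pumped up so that it holds the carving blank: push its red-balled vent lever right over to the far side of the clamp to shut it, then pump the black plunger knob with full strokes, down and all the way up again, until the orange-headed indicator pin stands fully out with its whole green band showing. Only push with the fingers: do not touch the pin, and leave the blank and every other loose thing where it is, without lifting any. Finish with the plunger fully up and the lever still over.

Things in the scene. Friction and masses are not known exactly. Their poses are not given: they have to be found in the camera images.
- clamp: hand-pumped vacuum clamp fixed to the bench at varying place and yaw: dark plate 150 (x) by 360 (y) by 12 mm; along its y axis at x = 0: vent valve (y -130), blue pump barrel with plunger (y -30), indicator tower (y +32, 30 across, 67 high), black suction pod with a blank (y +118). Origin: centre of its underside; z up, x to its far side, y to the left; yaw within 0.4 rad
- vent (a joint): vent lever, rad: 0 = open, leaning 0.5 rad to the clamp's -x side (starts at 0 to 0.15); 1.0 = shut, at its stop, leaning 0.5 rad to the +x side; counts as shut from 0.88. Stays where it is pushed (friction 0.15 N m). While it is open, pumping does not move the indicator pin
- vent_tip (a point): centre of the red 26 mm ball ending the vent lever, a steel rod 10 mm thick, 80 mm long from pivot to here. The pivot (axis along the clamp's y) is at clamp (0, -130, 64) mm; the ball swings in the clamp's x-z plane at y = -130, its centre 134 to 144 mm above the bench. Below it an aluminium valve block, 70 x 50 mm, top 67 mm above the bench, hub to 77 mm
- plunger (a joint): pump plunger, m: 0 = fully up, 0.028 = fully down. A spring pushes it back up: about 4 N at the top, 12 N at the bottom. It is pressed straight down and needs about 0.2 s to come back up
- knob_top (a point): centre of the flat top of the black plunger knob, 48 mm across (flat 42 mm), 150 mm above the bench when up and 122 mm when fully down
- pin (a joint): indicator pin, m risen: 0 = in, 0.048 = fully out (starts at 0 to 0.012). With the vent shut, each full plunger stroke (down 24 mm or more, then up to the top) raises it about 8 mm on the up stroke; shorter strokes raise it less or not at all. It stays up by friction; at 0.048 more pumping does nothing
- pin_top (a point): centre of the top of the pin's orange head, 18 mm across, 6 mm thick, on a white stem 11 mm thick whose lowest 8 mm are a green band, all in view above the tower only when the pin is fully out. 73 mm above the bench when in, 121 mm when fully out
- pin_head: the orange head of the indicator pin (origin at the centre of its underside, 6 mm below its top): not to be touched by the robot
- blank: loose square carving blank of brown wood, 90 x 90 x 50 mm, lying on the suction pod; origin at the centre of its underside, 30 mm above the bench
- sander: loose bystander, to be left alone: a cork sanding block, 47 x 82 x 28 mm, lying on the bench in front of the clamp
- glue: loose bystander, to be left alone: a white glue bottle with orange cap, 52 mm across, 150 mm tall, standing behind the clamp
- hammer: loose bystander, to be left alone: a hammer with wooden handle, 260 mm long, lying to the right
- brush: loose bystander, to be left alone: a dusting brush with wooden handle, 200 mm long, 42 mm wide, lying to the left
- screw_jar: loose bystander, to be left alone: an amber jar with brass-coloured lid, 70 mm across, 80 mm tall, standing behind the clamp
- chisel: loose bystander, to be left alone: a narrow chisel with dark wooden handle, 240 mm long, lying far right
- tape: loose bystander, to be left alone: a yellow roll of tape, 90 mm across, 24 mm high, lying flat at the far left
Things that resemble listed ones, but are neither listed nor needed, are in the scene too. Leave any pink, purple or turquoise look-alike of the blank alone.

How it is judged (in metres and radians):
On the way, in this order (a step that is already met when the one before it is completed fails the run):
1. the vent lever is pushed right over to shut, before the pin has risen (value of joint vent above 0.88 rad and value of joint pin below 0.016 m), for 0.1 s.
2. pumping has raised the indicator pin half-way (value of joint pin above 0.028 m), for 0.1 s.
3. the indicator pin is fully out (value of joint pin above 0.045 m), for 0.1 s.
At the end, for the whole second after the job is handed in: The vent lever is at 0.88 rad or more, the indicator pin has risen by more than 45 mm, the plunger is back within 3 mm of fully up, and the blank rests within 12 mm of where it lay (value of joint vent above 0.88 rad and value of joint pin above 0.045 m and value of joint plunger below 0.003 m and distance of blank from where it was at the start of the episode below 0.012 m and linear speed of blank below 0.02 m/s); the robot touches nothing.
It fails at once if the robot touches the indicator pin (contact force between any of the arm, the fingers and pin_head above 0.3 N).
It fails at once if the wooden blank is shifted by more than 12 mm or lifted off its pod (distance of blank from where it was at the start of the episode above 0.012 m).
It fails at once if a tool, bottle, jar or other loose thing is shifted by more than 20 mm or lifted (distance of any of sander, glue, hammer, brush, screw_jar, chisel, tape from where it was at the start of the episode above 0.02 m).
It also fails if it takes over 54 s, if anything falls off the work surface, if the arm or the gripper's body presses on something with over 40 N, if the wrist force passes 120 N, or if a joint passes its speed limit or range.

ROBOT

A 6-joint arm with a two-finger parallel gripper is mounted at the origin on the work surface. World frame = base frame: x ahead of the robot, y to its left, z up, the work surface at z = 0. Lengths are in mm, angles in rad, forces in N, time in s.
With the tool pointing down it reaches from about 400 to 925 mm from the base axis. Payload 12.5 kg.
Tool frame: the origin (TCP) lies midway between the tips of the shut fingers; the grasp point (between the pads) lies env.grasp_offset behind it (env.grasp_offset is the distance from the TCP to the grasp point, in mm); x points along the fingers, y is the direction in which the jaws open and shut, and the axes are right-handed (so a half turn about x gives the same grasp; the last joint's range is limited). The gripper opens to 95 mm and grips with 3 to 60 N. Pads are 20 mm wide; open, the fingers measure 119 mm over their backs; the gripper's body (75 mm by 180 mm) begins 59 mm behind the grasp point.
Start: joints at [1.073, 0.491, 1.559, -0, 1.092, -0.106], TCP at [238.645, 577.668, 175.761] pointing down, gripper open.
Joint ranges: [-3.1, 3.1], [-0.84, 2.19], [0.05, 2.79], [-1.13, 4.28], [0.06, 2.93], [-2.69, 2.69]. Speed limits (rad/s): [2.22, 2.22, 2.79, 3.14, 3.14, 3.14].

INTERFACE

Orientations are given as [roll, pitch, yaw] about the fixed x, y, z axes, in that order (R = Rz(yaw) Ry(pitch) Rx(roll)).
In Python, from cell import env gives the robot as it stands.
- The arm moves only by the tool apply_moves, never from a script. Its arguments are lists of equal length, an entry for each row: "offset": the shift along the world's x, y, z in units of 25 mm (1.0 is 25 mm), a list of three; "yaw": the turn about the world's z in units of 6 degrees (1.0 is 6 degrees); "jaw": the closure, from -1 (fully open) to 1 (shut), so that 0 is half open. A call has 1 to 20 rows; each row is the pose to reach, as a shift and turn from the pose measured when the call began; what a row does not reach only later rows make up. A row lasts 1/8 s, in which the tool goes at most 62.5 mm and 10.7 degrees, less where a joint would pass 70% of its speed; a pose out of reach is approached as far as the arm can. A call with a gripper value outside its range is refused whole. The fingers move at their own pace and stop on an object; the grip force is fixed at half the most. Time passes only in rows, so rows that repeat a pose let the fingers close. It gives the time, the measured TCP pose, the force and the opening at its end, in the units of the state.
- env.state(): the state, without advancing time (a new reading comes with each control period).
- env.read_camera(name): name is "scene" or "side" or "wrist"; returns a dict with "frame" (384x512x3 uint8, red, green, blue), "fx", "fy", "cx", "cy" (pixels), "distortion" ([k1, k2, p1, p2, k3] as OpenCV has them; the pictures are not rectified), "xyz" and "rotation" of the camera in the world; the wrist camera has in their place "hand_eye" (4x4, takes a point from camera to tool coordinates, whose origin is the TCP and whose axes are the tool frame's). Camera axes: x right, y down, z forward; pixel columns grow to the right and rows downward; lengths in mm; the calibration is good to about 2 mm. A picture is of the moment at which its call begins: read the wrist's pose just before it. There is no depth.
- env.job_done(): hands the job in, once; it reports no verdict.
The state is a dict: "t": time; "joints": joint angles; "qvel": joint speeds; "tau": joint torques, N m; "eef_pos": TCP position; "tcp_rot": TCP orientation; "ft_force": force on the tool from outside, world axes, zero at the start; "moment": the same for the moment, N m; "opening": opening from 0.0 (shut) to 1.0 (fully open).
Only numpy, scipy, OpenCV 4.12 (cv2) and the standard library are available. Lean on these libraries where they do the work, as an engineer would, in place of code of your own. Each camera call takes 0.05 s, during which the arm holds its last target.

## Working session

There is one attempt and no reset: what is moved stays moved. The work goes in short steps, Python scripts to look and compute and a tool call to move; the robot and the scene stay as the last step left them, time stands still between calls to the robot, and variables do not carry over. Pictures are saved under pics/ and viewed, and the job is handed in when it is done.

Besides the shell and the picture viewer there is one more tool, called after "Emit:" as a command line: name --pt "numbers of a row" for each row, then --argument value for the rest. apply_moves: Moves the arm, as the interface text tells. Its arguments: {"type":"object","properties":{"offset":{"type":"array"},"yaw":{"type":"array"},"jaw":{"type":"array"}},"required":["offset","yaw","jaw"]}

```bash
ls; mkdir -p pics
python3 - <<'E'
from cell import env
import cv2,pickle
s=env.state();print(s['t'],s['eef_pos'],s['tcp_rot'],s['opening'],env.grasp_offset)
d={}
for n in ("scene","side","wrist"):
    c=env.read_camera(n);d[n]=c
    cv2.imwrite(f"pics/{n}0.png",c["frame"][:,:,::-1])
    print(n,{k:v for k,v in c.items() if k!='frame'})
pickle.dump(d,open('d0.pkl','wb'))
E
```

```text
pics
0.0 [238.50541352 577.38896208 175.16696117] [-1.68558459  1.56966867 -2.07745121] 0.9996190281986661 18.8
scene {'fx': 401.8049901153035, 'fy': 401.8049901153035, 'cx': 256.57974342703164, 'cy': 188.72912666692318, 'distortion': array([-0.06116554,  0.        ,  0.        ,  0.        ,  0.        ]), 'xyz': array([1296.58531637,  -74.03104194, 1249.53173632]), 'rotation': array([-2.59314895,  0.00846445,  1.4143427 ])}
side {'fx': 353.0710491828606, 'fy': 353.0710491828606, 'cx': 256.8940118160501, 'cy': 187.10307843724954, 'distortion': array([-0.10551951,  0.        ,  0.        ,  0.        ,  0.        ]), 'xyz': array([ 343.3781891 , -567.41525849,  846.32093695]), 'rotation': array([-2.41127412, -0.01072451, -0.40155008])}
wrist {'fx': 264.5161795259908, 'fy': 264.5161795259908, 'cx': 257.38637259929675, 'cy': 189.69835007806017, 'distortion': array([-0.01498562,  0.        ,  0.        ,  0.        ,  0.        ]), 'hand_eye': array([[-4.79834413e-04, -2.43403620e-01,  9.69924970e-01,
        -2.09318329e+02],
       [ 9.99999849e-01,  1.42828713e-04,  5.30555849e-04,
        -2.78927902e-03],
       [-2.67672350e-04,  9.69925078e-01,  2.43403514e-01,
        -6.80565861e+01],
       [ 0.00000000e+00,  0.00000000e+00,  0.00000000e+00,
         1.00000000e+00]])}
```

View pics/scene0.png

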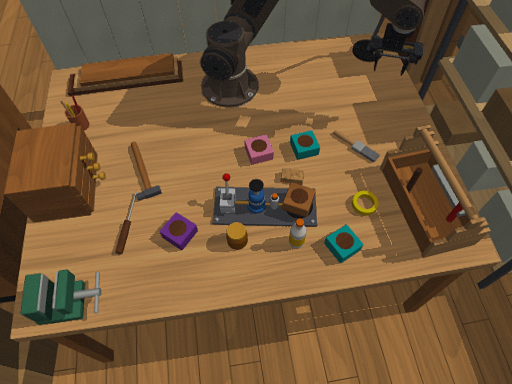

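View pics/side0.png

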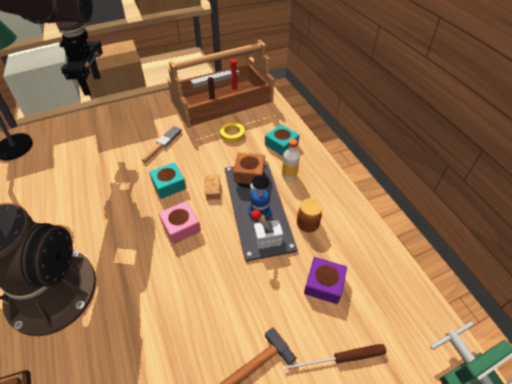

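The scene view shows the clamp at about (265,207): red ball (227,177), black knob (257,185), orange pin (275,198), brown blank (299,200). The pink (259,149), turquoise (305,145; 343,243) and purple (179,230) blocks are look-alikes. The real blank is the brown one on the pod. Next I'll zoom in and measure.

```bash
cat > h.py <<'E'
import numpy as np,cv2,pickle
from scipy.spatial.transform import Rotation as R
def ray(c,uv):
    K=np.array([[c['fx'],0,c['cx']],[0,c['fy'],c['cy']],[0,0,1]])
    p=cv2.undistortPoints(np.array([[uv]],float),K,c['distortion'])[0,0]
    M=R.from_euler('xyz',c['rotation']).as_matrix()
    return np.array(c['xyz']),M@np.array([p[0],p[1],1.])
def plane(c,uv,z):
    o,d=ray(c,uv);return o+d*(z-o[2])/d[2]
def tri(c1,u1,c2,u2):
    o1,d1=ray(c1,u1);o2,d2=ray(c2,u2);d1/=np.linalg.norm(d1);d2/=np.linalg.norm(d2)
    t=np.linalg.lstsq(np.stack([d1,-d2],1),o2-o1,rcond=None)[0]
    a=o1+t[0]*d1;b=o2+t[1]*d2
    return (a+b)/2,np.linalg.norm(a-b)
def proj(c,p):
    M=R.from_euler('xyz',c['rotation']).as_matrix()
    q=M.T@(np.array(p,float)-c['xyz'])
    K=np.array([[c['fx'],0,c['cx']],[0,c['fy'],c['cy']],[0,0,1]])
    return cv2.projectPoints(q[None],np.zeros(3),np.zeros(3),K,c['distortion'])[0].ravel()
def mask(c,lo,hi,box):
    h=cv2.cvtColor(c['frame'],cv2.COLOR_RGB2HSV);m=cv2.inRange(h,lo,hi)
    z=np.zeros_like(m);x0,y0,x1,y1=box;z[y0:y1,x0:x1]=m[y0:y1,x0:x1]
    n,l,s,ce=cv2.connectedComponentsWithStats(z)
    return [(ce[i].round(1).tolist(),s[i].tolist()) for i in range(1,n) if s[i][4]>5]
E
python3 - <<'E'
from h import *
d=pickle.load(open('d0.pkl','rb'))
bx={'scene':(205,165,325,250),'side':(215,140,315,270)}
ims=[]
for n,b in bx.items():
    c=d[n]
    x0,y0,x1,y1=b
    im=cv2.resize(c['frame'][y0:y1,x0:x1,::-1],None,fx=4.5,fy=4.5,interpolation=cv2.INTER_CUBIC);cv2.imwrite(f'pics/{n}0z.png',im)
    print(n,'red',mask(c,(0,180,90),(5,255,255),b),mask(c,(172,150,90),(180,255,255),b))
    print('orange',mask(c,(6,190,150),(16,255,255),b))
    print('black',[q for q in mask(c,(0,0,0),(180,255,38),b) if q[1][4]>30])
    print('blue',mask(c,(100,120,40),(125,255,255),b))
E
```

```text
scene red [([225.8, 176.2], [223, 174, 7, 6, 30])] []
orange [([274.3, 194.9], [272, 193, 5, 4, 14]), ([299.8, 221.5], [296, 219, 8, 6, 38])]
black [([255.9, 185.3], [250, 180, 13, 12, 126]), ([294.2, 214.8], [286, 211, 18, 7, 56])]
blue [([256.3, 201.5], [247, 189, 19, 24, 283])]
side red [([255.9, 214.7], [252, 211, 9, 9, 54])] [([254.6, 212.3], [251, 210, 10, 8, 21])]
orange [([293.1, 142.1], [290, 140, 7, 5, 28])]
black [([260.8, 181.9], [253, 174, 16, 15, 165]), ([243.9, 185.1], [239, 183, 10, 5, 35])]
blue [([259.7, 198.2], [251, 189, 18, 18, 217]), ([249.9, 209.1], [249, 206, 4, 8, 18]), ([266.7, 211.8], [261, 207, 10, 11, 62])]
```

View pics/scene0z.png

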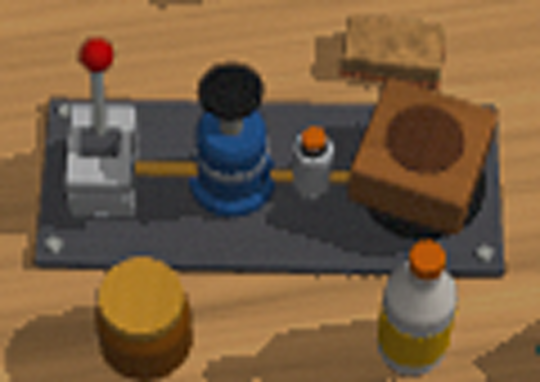

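View pics/side0z.png

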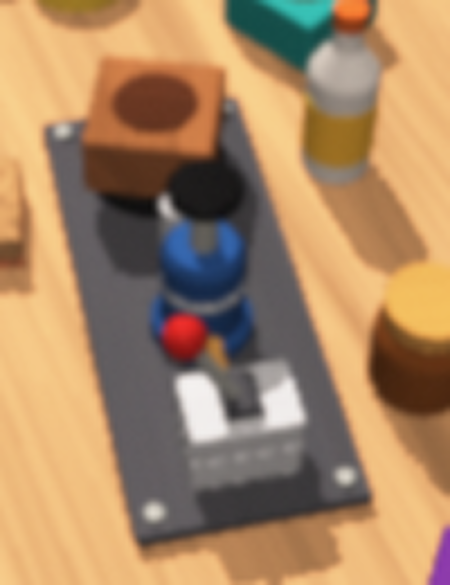

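Both zooms show the clamp clearly: ball at zoom (97,55) in scene and (184,338) in side, knob top at (231,92) and (205,190), and plate corners sharp.

Run:
```python
from h import *
d=pickle.load(open('d0.pkl','rb'));S=d['scene'];D=d['side']
z=lambda b,p:(b[0]+p[0]/4.5-.4,b[1]+p[1]/4.5-.4)
sb=(205,165);db=(215,140)
for n,a,b in [('ball',(97,55),(184,338)),('knob',(231,91),(205,189))]:
    print(n,tri(S,z(sb,a),D,z(db,b)))
print('knob@150',plane(S,z(sb,(231,91)),150),plane(D,z(db,(205,189)),150))
print('pin@z',[plane(S,z(sb,(314,137)),h) for h in (73,85)])
P=[plane(S,z(sb,p),12)[:2] for p in [(55,100),(493,105),(503,272),(38,263)]]
print('corners S',P)
Q=[plane(D,z(db,p),12)[:2] for p in [(46,127),(240,100),(371,500),(142,543)]]
print('corners D',Q)
# P order: near-right? 
for A in (P,): 
    A=np.array(A);print([np.linalg.norm(A[i]-A[(i+1)%4]) for i in range(4)],A.mean(0))
    u=(A[1]-A[0]+A[2]-A[3]);yaw=np.arctan2(-u[0],u[1]);print('yaw',yaw)
A=np.array(Q);print([np.linalg.norm(A[i]-A[(i+1)%4]) for i in range(4)],A.mean(0));u=A[0]-A[3]+A[1]-A[2];print(np.arctan2(-u[0],u[1]))
# glue, jar, sander
print('jar top',plane(S,z(sb,(143,297)),80),'glue',plane(S,z(sb,(428,257)),150))
print('blank top',[plane(S,z(sb,p),80)[:2] for p in [(388,83),(497,110),(462,200),(352,172)]])
```

```text
ball (array([559.83240341, -69.16773711, 134.53500294]), np.float64(1.0586028644611478))
knob (array([612.37656715,  22.76529188, 144.08470278]), np.float64(1.4478684774139998))
knob@150 [616.61415929  21.6959983  150.        ] [609.82644098  18.56236462 150.        ]
pin@z [array([619.53843295,  83.91085333,  73.        ]), array([626.44395224,  82.29992972,  85.        ])]
corners S [array([ 516.87068729, -107.57627493]), array([578.22175551, 239.29332762]), array([724.84165622, 212.70565352]), array([ 660.53977989, -135.82325405])]
corners D [array([578.52203909, 237.13203919]), array([723.27787834, 208.51452768]), array([ 653.90891754, -141.18931725]), array([ 513.91487984, -114.90654602])]
[np.float64(352.2534240339313), np.float64(149.0110723999463), np.float64(354.4109630262807), np.float64(146.41960250441292)] [620.11846973  52.14986304]
yaw -0.1787631358638519
[np.float64(147.55749713875687), np.float64(356.51764596157966), np.float64(142.4398632931905), np.float64(357.91793822663374)] [617.4059287  47.3876759]
-0.18864899277256636
jar top [734.38685717 -61.04099844  80.        ] glue [769.33197653 133.07058568 150.        ]
blank top [array([585.52163625, 147.34867887]), array([622.51898656, 224.05081329]), array([693.99106022, 180.77827864]), array([657.76275417, 105.41343839])]
```

Run:
```python
from h import *
from cell import env
s=env.state();M=R.from_euler('xyz',s['tcp_rot']).as_matrix();print('tool y',M[:,1],'ang',np.degrees(np.arctan2(M[1,1],M[0,1])),'z',M[:,2],s['eef_pos'],s['joints'])
yaw=-.184;O=np.array([618.8,50]);ex=np.array([np.cos(yaw),np.sin(yaw)]);ey=np.array([-ex[1],ex[0]])
print('yaxis ang',np.degrees(np.arctan2(ey[1],ey[0])),'xaxis',np.degrees(yaw))
for n,x,y in [('prepush',-85,-130),('pushend',12,-130),('knob',0,-30),('pin',0,32)]:
    p=O+x*ex+y*ey;print(n,p,(p-s['eef_pos'][:2])/25)
```

```text
tool y [ 3.81857297e-01  9.24220971e-01 -7.76126392e-04] ang 67.55121743839194 z [ 9.24221223e-01 -3.81857466e-01 -7.76423995e-05] [238.54993428 577.45309866 175.33068114] [ 1.07337181e+00  4.91356756e-01  1.55932482e+00 -5.19702314e-06
  1.09169106e+00 -1.05616917e-01]
yaxis ang 79.45757656959286 xaxis -10.542423430407148
prepush [511.44956931 -62.25366377] [ 10.9159854 -25.5882705]
pushend [606.81218076 -80.0011238 ] [ 14.73048986 -26.2981689 ]
knob [613.31109484  20.50640883] [ 14.99044642 -22.27786759]
pin [624.65483217  81.45983058] [ 15.44419592 -19.83973072]
```

Emit:
apply_moves --pt "0 0 1.6" --pt "1 -2.2 1.8" --pt "1.9 -4.4 1.8" --pt "2.8 -6.6 1.8" --pt "3.8 -8.8 1.8" --pt "4.7 -11 1.8" --pt "5.6 -13.2 1.8" --pt "6.6 -15.4 1.8" --pt "7.5 -17.6 1.8" --pt "8.5 -19.8 1.8" --pt "9.4 -22 1.8" --pt "10.2 -24 1.8" --pt "10.9 -25.6 1.8" --pt "10.9 -25.6 1.8" --pt "10.9 -25.6 1.8" --pt "10.9 -25.6 1.8" --yaw '[0,0.3,0.6,0.9,1.2,1.5,1.8,2,2,2,2,2,2,2,2,2]' --jaw '[1,1,1,1,1,1,1,1,1,1,1,1,1,1,1,1]'

```text
t: 2.15
eef_pos: [510.7, -61.6, 220.4]
tcp_rot: [-1.753, 1.57, -1.934]
ft_force: [-0.2, -0.6, -0.3]
opening: 0.006
```

Run:
```python
from h import *
from cell import env
s=env.state();c=env.read_camera('wrist');pickle.dump((s,c),open('w1.pkl','wb'))
print(s['t'],s['eef_pos'],s['tcp_rot'],s['opening'],s['ft_force'])
cv2.imwrite('pics/w1.png',c['frame'][:,:,::-1])
c=env.read_camera('scene');cv2.imwrite('pics/s1.png',cv2.resize(c['frame'][120:270,180:360,::-1],None,fx=4,fy=4,interpolation=cv2.INTER_CUBIC))
```

```text
2.15 [510.70601702 -61.57413255 220.42052532] [-1.75314059  1.57006453 -1.93433389] 0.00592724439162851 [-0.20321157 -0.55431404 -0.32946213]
```

View pics/w1.png

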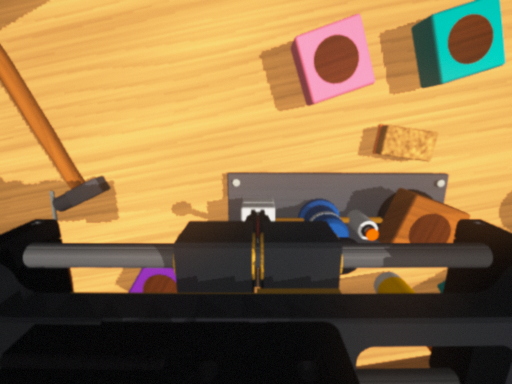

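View pics/s1.png

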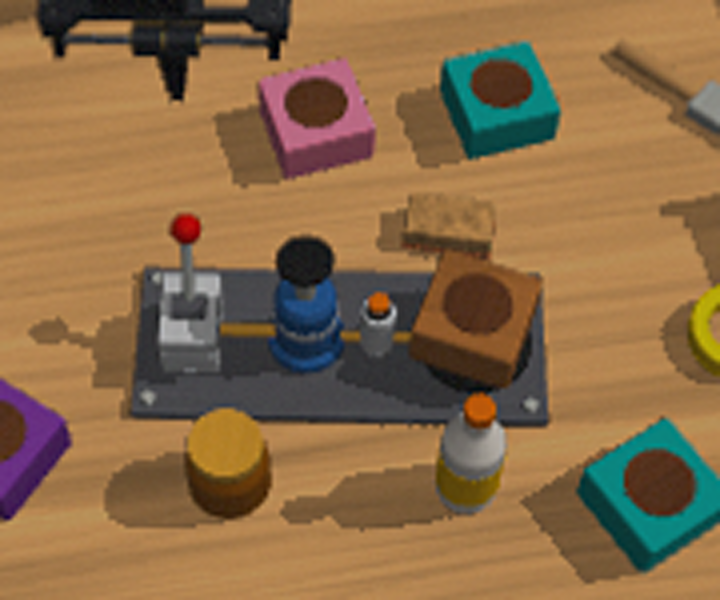

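The wrist view confirms the shut fingers are in line with the valve block (column 258), and nothing is underneath. I'll lower and push.

Emit:
apply_moves --pt "0 0 -2" --pt "0 0 -3.9" --pt "0 0 -3.9" --pt "0.8 -0.15 -3.9" --pt "1.2 -0.22 -3.9" --pt "1.6 -0.3 -3.9" --pt "2 -0.37 -3.9" --pt "2.4 -0.45 -3.9" --pt "2.8 -0.52 -3.9" --pt "3.2 -0.59 -3.9" --pt "3.4 -0.63 -3.9" --pt "3.4 -0.63 -3.9" --yaw '[0,0,0,0,0,0,0,0,0,0,0,0]' --jaw '[1,1,1,1,1,1,1,1,1,1,1,1]'

```text
t: 3.75
eef_pos: [596.0, -77.5, 122.8]
tcp_rot: [-1.686, 1.57, -1.867]
ft_force: [-0.6, 0.8, -0.5]
opening: 0.005
```

```bash
cat > snap.py <<'E'
from h import *
from cell import env
import sys
n=sys.argv[1];s=env.state();print(s['t'],s['eef_pos'],s['ft_force'])
d={k:env.read_camera(k) for k in('scene','side')};pickle.dump(d,open(n+'.pkl','wb'))
a=cv2.resize(d['scene']['frame'][150:250,200:330,::-1],None,fx=4,fy=4,interpolation=cv2.INTER_CUBIC)
b=cv2.resize(d['side']['frame'][170:270,225:295,::-1],None,fx=4,fy=4,interpolation=cv2.INTER_CUBIC)
cv2.imwrite(f'pics/{n}.png',np.hstack([a,b]))
E
python3 snap.py p1
```

```text
3.75 [595.97602542 -77.45711676 122.83110969] [-0.61759326  0.75718812 -0.54161654]
```

View pics/p1.png

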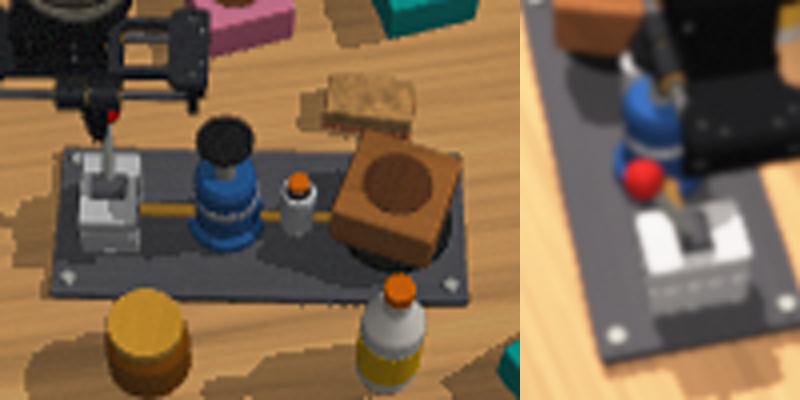

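Run:
```python
from h import *
from cell import env
d=pickle.load(open('p1.pkl','rb'))
for k,o in(('scene',(200,150,0)),('side',(225,170,520))):
    for p in([596,-77.5,122.8],[596,-77.5,160],[557,-70.8,134]):
        q=proj(d[k],p);print(k,p,q,(q-o[:2])*4+[o[2],0])
    cv2.imwrite(f'pics/p1{k}.png',cv2.resize(d[k]['frame'][80:280,120:380,::-1],None,fx=3,fy=3,interpolation=cv2.INTER_CUBIC))
print(env.state()['joints'])
```

```text
scene [596, -77.5, 122.8] [225.28958541 188.07212213] [101.15834165 152.28848851]
scene [596, -77.5, 160] [224.42349801 182.02254423] [ 97.69399203 128.09017693]
scene [557, -70.8, 134] [225.6852465  176.15180359] [102.74098601 104.60721437]
side [596, -77.5, 122.8] [269.85439869 215.69923469] [699.41759475 182.79693875]
side [596, -77.5, 160] [270.42839717 206.64110075] [701.71358868 146.564403  ]
side [557, -70.8, 134] [254.87130763 215.78485013] [639.48523053 183.13940051]
[-2.38643262e-01  5.12886507e-01  1.67928514e+00 -9.37709029e-04
  9.49633332e-01 -1.62782676e+00]
```

View pics/p1side.png

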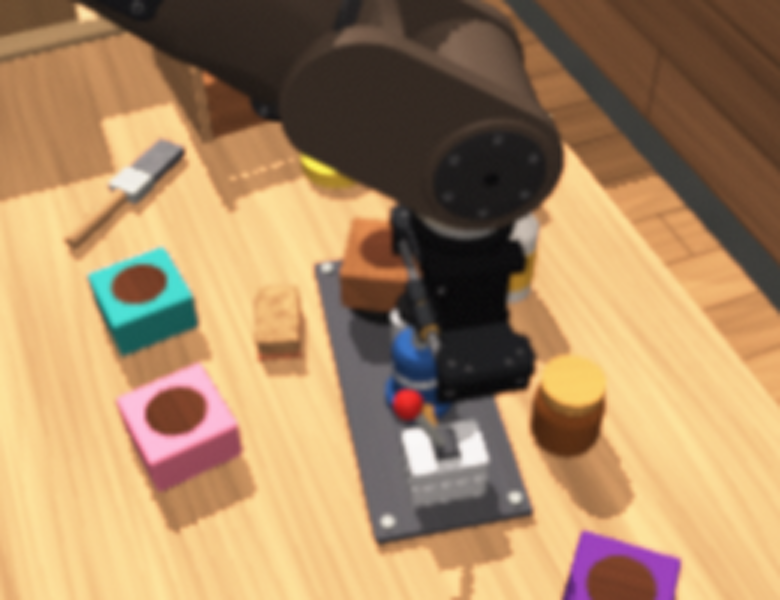

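View pics/p1scene.png

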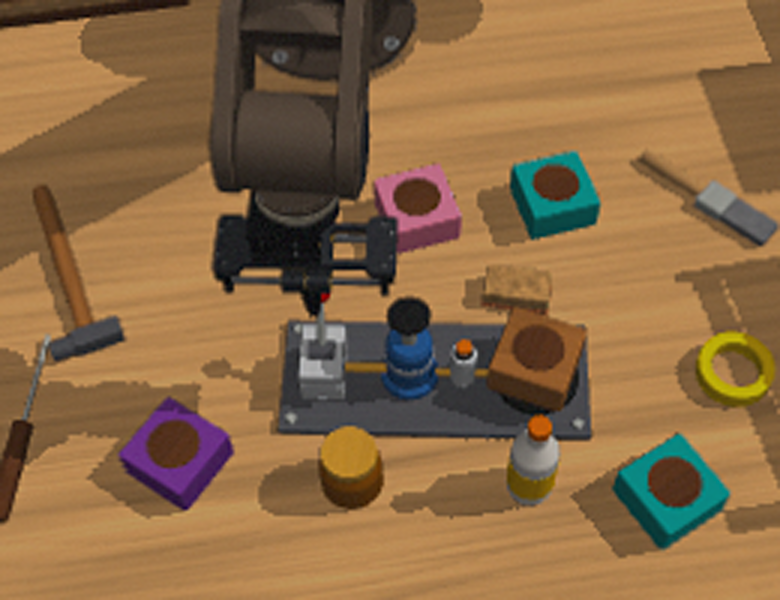

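Run:
```python
from h import *
from cell import env
d=pickle.load(open('p1.pkl','rb'))
S=d['scene']
print(proj(S,[510.7,-61.6,220.4]),'seen',(224.2,144.5))
for z in(123,130,140,150,160):print(z,plane(S,(224.3,184),z))
for p in([238.5,577.4,175.2],):print('start tip',proj(pickle.load(open('d0.pkl','rb'))['scene'],p),proj(pickle.load(open('d0.pkl','rb'))['side'],p))
c=env.read_camera('wrist');cv2.imwrite('pics/w2.png',c['frame'][:,:,::-1])
print(env.state()['eef_pos'],env.state()['t'])
```

```text
[224.87805598 149.02466226] seen (224.2, 144.5)
123 [579.85767472 -78.91033572 123.        ]
130 [584.31124965 -78.88001695 130.        ]
140 [590.67349954 -78.83670442 140.        ]
150 [597.03574943 -78.79339189 150.        ]
160 [603.39799932 -78.75007936 160.        ]
start tip [384.81549294  78.1565158 ] [95.86119137 96.33045383]
[595.5692733  -77.32807705 122.98213281] 3.9
```

View pics/w2.png

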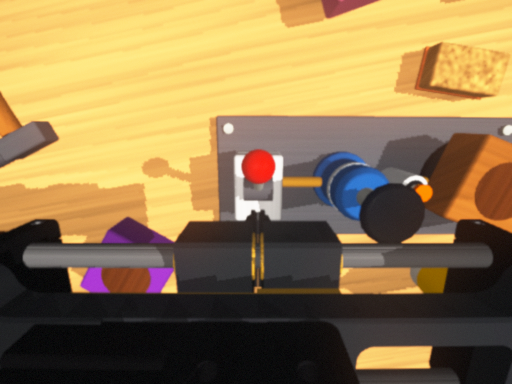

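Run:
```python
from h import *
d=pickle.load(open('p1.pkl','rb'))
cv2.imwrite('pics/p1a.png',cv2.resize(d['scene']['frame'][140:220,180:280,::-1],None,fx=7,fy=7,interpolation=cv2.INTER_CUBIC))
cv2.imwrite('pics/p1b.png',cv2.resize(d['side']['frame'][150:250,220:320,::-1],None,fx=6,fy=6,interpolation=cv2.INTER_CUBIC))
```

```text
(no output)
```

View pics/p1a.png

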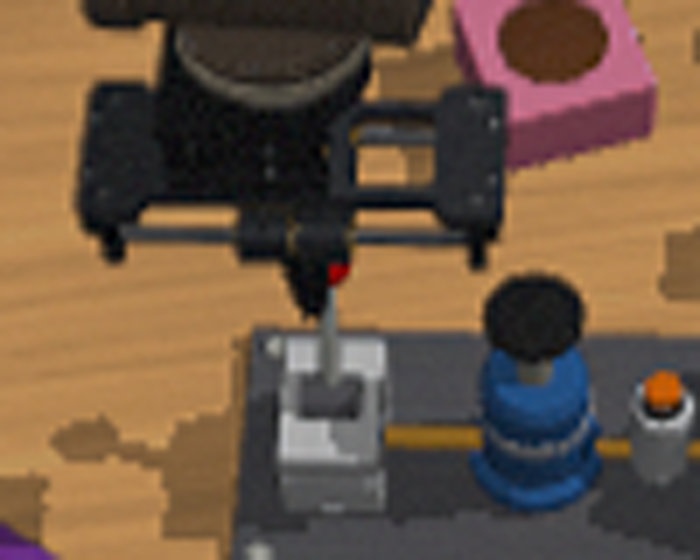

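View pics/p1b.png

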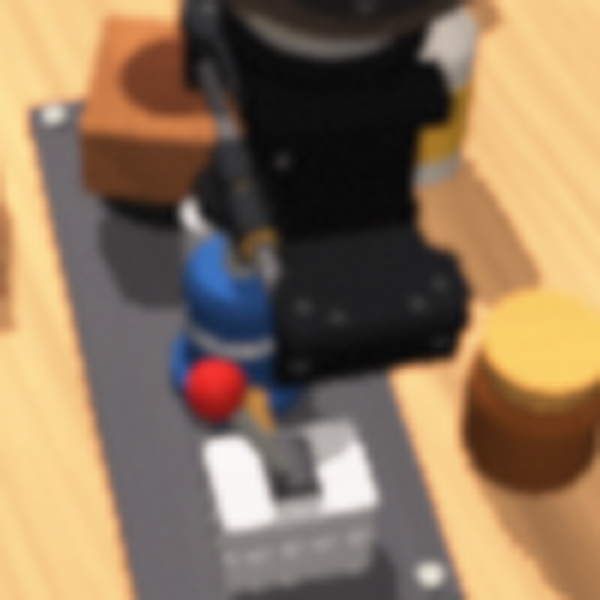

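```bash
cat >> h.py <<'E'
def wcam(s,c):
    T=np.eye(4);T[:3,:3]=R.from_euler('xyz',s['tcp_rot']).as_matrix();T[:3,3]=s['eef_pos']
    W=T@c['hand_eye'];c=dict(c);c['xyz']=W[:3,3];c['rotation']=R.from_matrix(W[:3,:3]).as_euler('xyz');return c
E
python3 - <<'E'
from h import *
from cell import env
s=env.state();c=wcam(s,env.read_camera('wrist'))
print(c['xyz'])
for n,uv,z in [('ball',(258.5,166),134),('knob',(391,212),150),('corner',(218,117),12),('pin',(424,190),76)]:
    print(n,plane(c,uv,z))
S=pickle.load(open('p1.pkl','rb'))['scene'];D=pickle.load(open('p1.pkl','rb'))['side']
print('ball w/ scene d0',tri(c,(258.5,166),S,(226.2,176.8)),tri(c,(258.5,166),D,(255.5,214.7)))
print('knob',tri(c,(391,212),S,(256,185)),tri(c,(391,212),D,(260.2,181.6)))
print('corner',tri(c,(218,117),S,(216.8,186.8)))
s0,c0=pickle.load(open('w1.pkl','rb'));c0=wcam(s0,c0)
print('corner w1 (228,173)',plane(c0,(228,173),12))
E
```

```text
[528.68868881 -64.89817549 332.30973643]
ball [559.59956472 -69.77269968 134.        ]
knob [607.65220392  19.57640754 150.        ]
corner [ 513.208556   -109.02783241   12.        ]
pin [622.33196998  88.11667063  76.        ]
ball w/ scene d0 (array([559.64694926, -69.59404245, 133.73425217]), np.float64(0.3705015962894357)) (array([559.22057332, -69.71057856, 136.09673917]), np.float64(0.10516450465083428))
knob (array([611.58793097,  23.09005861, 141.17432177]), np.float64(1.1144310526715595)) (array([610.78349142,  22.13103939, 145.15054611]), np.float64(1.9077337956946843))
corner (array([ 513.14386511, -108.76673692,    6.69245745]), np.float64(2.000635868263852))
corner w1 (228,173) [ 511.27618263 -109.53045427   12.        ]
```

The lever has not moved. In both fixed views the visible finger tip sits roughly 20–30 mm above the TCP I computed, so the fingers passed over the ball without touching it (force about 0). I'll back off and retry with the TCP at z≈97. That height works on either reading: the fingers would meet the ball or the rod, and still clear the block.

Emit:
apply_moves --pt "0 0 1.5" --pt "0 0 2.5" --pt "0 0 2.5" --pt "-1.7 0.3 2.5" --pt "-3.4 0.7 2.5" --pt "-3.4 0.7 2.5" --pt "-3.4 0.7 0.5" --pt "-3.4 0.7 -1" --pt "-3.4 0.7 -1" --pt "-3.4 0.7 -1" --pt "-3.4 0.7 -1" --yaw '[0,0,0,0,0,0,0,0,0,0,0]' --jaw '[1,1,1,1,1,1,1,1,1,1,1]'

```text
t: 5.32
eef_pos: [511.4, -60.0, 99.3]
tcp_rot: [-0.387, 1.568, -0.568]
ft_force: [-0.3, 0.2, 0.3]
opening: 0.006
```

```bash
python3 snap.py p2
python3 - <<'E'
from h import *
d=pickle.load(open('p2.pkl','rb'))
a=cv2.resize(d['scene']['frame'][130:210,190:270,::-1],None,fx=5,fy=5,interpolation=cv2.INTER_CUBIC)
b=cv2.resize(d['side']['frame'][170:250,200:280,::-1],None,fx=5,fy=5,interpolation=cv2.INTER_CUBIC)
from cell import env
p=env.state()['eef_pos'];
for k,o in(('scene',(190,130)),('side',(200,170))):
  for h in (0,20,30):print(k,h,(proj(d[k],p+[0,0,h])-o)*5)
cv2.imwrite('pics/p2c.png',np.hstack([a,b]))
E
```

```text
5.325 [511.43102714 -60.02067069  99.31112445] [-0.3045097   0.16997414  0.33234421]
scene 0 [190.07100517 201.51055404]
scene 20 [188.05369521 185.09786871]
scene 30 [187.0266466 176.7384573]
side 0 [184.07086882 281.37469021]
side 20 [182.79594471 258.45542736]
side 30 [182.14362045 246.70058537]
```

View pics/p2c.png

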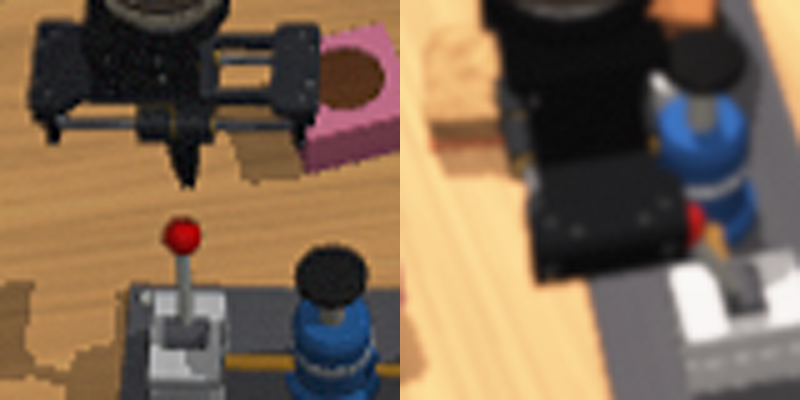

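The finger tip appears at crop (189,187), about 18 mm above the TCP's projection. So the tip is now at z≈118. I'll lower another 8 mm and push.

Emit:
apply_moves --pt "0 -0.08 -0.3" --pt "0 -0.08 -0.3" --pt "0.4 -0.15 -0.3" --pt "0.8 -0.23 -0.3" --pt "1.2 -0.3 -0.3" --pt "1.6 -0.38 -0.3" --pt "2 -0.45 -0.3" --pt "2.4 -0.53 -0.3" --pt "2.8 -0.6 -0.3" --pt "3.2 -0.68 -0.3" --pt "3.4 -0.71 -0.3" --pt "3.4 -0.71 -0.3" --yaw '[0,0,0,0,0,0,0,0,0,0,0,0]' --jaw '[1,1,1,1,1,1,1,1,1,1,1,1]'

```text
t: 6.92
eef_pos: [596.6, -77.8, 91.4]
tcp_rot: [-0.367, 1.568, -0.548]
ft_force: [0.0, 0.6, -0.2]
opening: 0.002
```

```bash
python3 snap.py p3
```

```text
6.925 [596.5837538  -77.80882088  91.43515005] [ 0.00263889  0.55361125 -0.24673124]
```

View pics/p3.png

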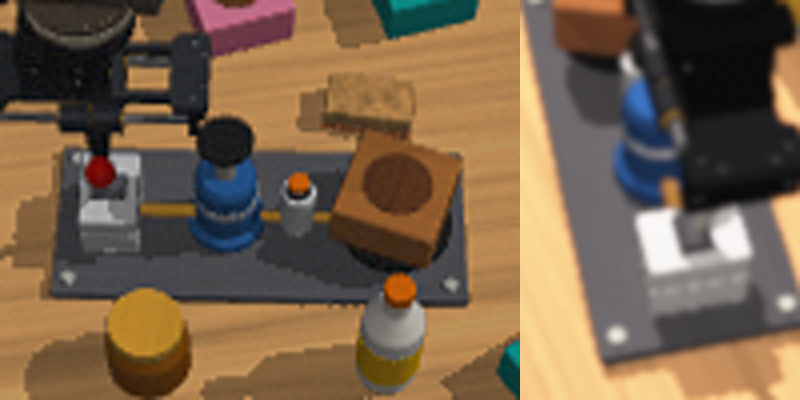

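Run:
```python
from h import *
S=pickle.load(open('p3.pkl','rb'))['scene']
yaw=-.184;O=np.array([618.8,50]);ex=np.array([np.cos(yaw),np.sin(yaw)]);ey=np.array([-ex[1],ex[0]])
b=mask(S,(0,160,60),(5,255,255),(205,180,240,205));print(b)
for v in np.arange(0,1.05,.1):
    a=v-.5;q=O+80*np.sin(a)*ex-130*ey;print(round(v,2),proj(S,[*q,64+80*np.cos(a)]).round(1),round(80*np.sin(a),1))
for z in(130,150,170,190):print(z,plane(S,(249,182),z))
```

```text
[([224.6, 192.7], [221, 189, 8, 8, 40])]
0.0 [225.7 176.2] -38.4
0.1 [225.5 177.4] -31.2
0.2 [225.3 178.9] -23.6
0.3 [225.  180.6] -15.9
0.4 [224.9 182.4] -8.0
0.5 [224.7 184.4] 0.0
0.6 [224.5 186.6] 8.0
0.7 [224.4 188.8] 15.9
0.8 [224.3 191.2] 23.6
0.9 [224.2 193.7] 31.2
1.0 [224.1 196.1] 38.4
130 [589.71501327   2.55755936 130.        ]
150 [602.34297691   1.18933372 150.        ]
170 [ 6.14970941e+02 -1.78891922e-01  1.70000000e+02]
190 [627.59890419  -1.54711756 190.        ]
```

The ball is at scene (224.6,192.7), so the vent is at about 0.85 and needs about 11 mm more. The gripper's outer stub is near the knob, so I'll raise 12 mm while finishing the push.

Emit:
apply_moves --pt "0 0 0.5" --pt "0.1 -0.02 0.5" --pt "0.2 -0.04 0.5" --pt "0.3 -0.06 0.5" --pt "0.4 -0.08 0.5" --pt "0.48 -0.09 0.5" --pt "0.48 -0.09 0.5" --yaw '[0,0,0,0,0,0,0]' --jaw '[1,1,1,1,1,1,1]'

```text
t: 7.9
eef_pos: [608.4, -80.0, 103.9]
tcp_rot: [-0.384, 1.568, -0.565]
ft_force: [-1.1, 0.6, -0.5]
opening: 0.006
```

```bash
python3 snap.py p4; python3 -c "
from h import *
S=pickle.load(open('p4.pkl','rb'))['scene'];print(mask(S,(0,160,60),(5,255,255),(205,180,240,205)))"
```

```text
7.9 [608.40983371 -80.04373056 103.92289936] [-1.0841605   0.60322038 -0.5295586 ]
[([224.6, 195.6], [222, 192, 7, 8, 37])]
```

View pics/p4.png

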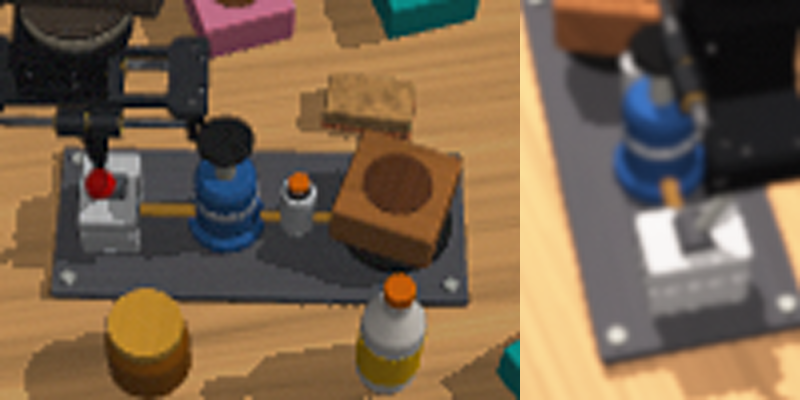

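Emit:
apply_moves --pt "0.08 -0.01 0" --pt "0.16 -0.03 0" --pt "0.2 -0.04 0" --pt "0.2 -0.04 0" --yaw '[0,0,0,0]' --jaw '[1,1,1,1]'

```text
t: 8.5
eef_pos: [611.8, -80.6, 103.8]
tcp_rot: [-2.599, 1.569, -2.78]
ft_force: [-9.0, 2.3, 2.8]
opening: 0.006
```

```bash
python3 snap.py p5; python3 -c "
from h import *
S=pickle.load(open('p5.pkl','rb'))['scene'];print(mask(S,(0,160,60),(5,255,255),(205,180,240,205)))"
```

```text
8.5 [611.83699382 -80.59442629 103.81032981] [-9.02397568  2.31315403  2.7517134 ]
[([224.7, 196.1], [221, 193, 8, 7, 42])]
```

The lever is at its stop (9 N reaction; ball at scene row 196.1, model for 1.0 is 196.1). Next I'll back off, rise, and go above the knob with the gripper turned away from the lever and pin.

Emit:
apply_moves --pt "-0.5 0.1 0" --pt "-0.6 0.1 1" --pt "-0.6 0.1 3" --pt "-0.6 0.1 4" --pt "0 1.5 4" --pt "0.03 3 4" --pt "0.03 4.08 4" --pt "0.03 4.08 4" --pt "0.03 4.08 3" --pt "0.03 4.08 2.2" --pt "0.03 4.08 2.2" --pt "0.03 4.08 2.2" --yaw '[0,0,0,-1.5,-3,-4.5,-6,-7,-7,-7,-7,-7]' --jaw '[1,1,1,1,1,1,1,1,1,1,1,1]'

```text
t: 10.1
eef_pos: [612.9, 21.4, 159.7]
tcp_rot: [2.144, 1.57, 1.23]
ft_force: [-0.5, 0.4, 0.7]
opening: 0.004
```

```bash
python3 snap.py p6; python3 -c "
from h import *
S=pickle.load(open('p6.pkl','rb'))['scene'];print(mask(S,(0,160,60),(5,255,255),(205,180,240,205)))"
```

```text
10.1 [612.93628664  21.36494337 159.71626535] [-0.49903432  0.43949709  0.72618   ]
[([224.8, 196.1], [222, 193, 7, 7, 34])]
```

View pics/p6.png

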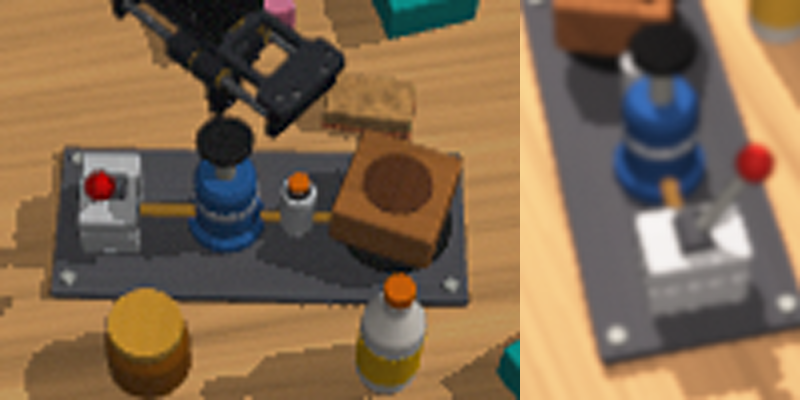

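Run:
```python
from h import *
d=pickle.load(open('p6.pkl','rb'))
p=np.array([612.9,21.4,159.7])
a=cv2.resize(d['scene']['frame'][130:210,215:295,::-1],None,fx=5,fy=5,interpolation=cv2.INTER_CUBIC)
b=cv2.resize(d['side']['frame'][120:200,220:300,::-1],None,fx=5,fy=5,interpolation=cv2.INTER_CUBIC)
for k,o in(('scene',(215,130)),('side',(220,120))):
  for h in (0,10,20,30):print(k,h,(proj(d[k],p+[0,0,h])-o)*5)
cv2.imwrite('pics/p6c.png',np.hstack([a,b]))
```

```text
scene 0 [203.16614046 261.32966943]
scene 10 [203.00196108 252.94095254]
scene 20 [202.83559452 244.44002583]
scene 30 [202.6669979  235.82467976]
side 0 [204.27027944 290.46670955]
side 10 [204.62918958 277.53057127]
side 20 [204.99358612 264.38891265]
side 30 [205.36358236 251.03727059]
```

View pics/p6c.png

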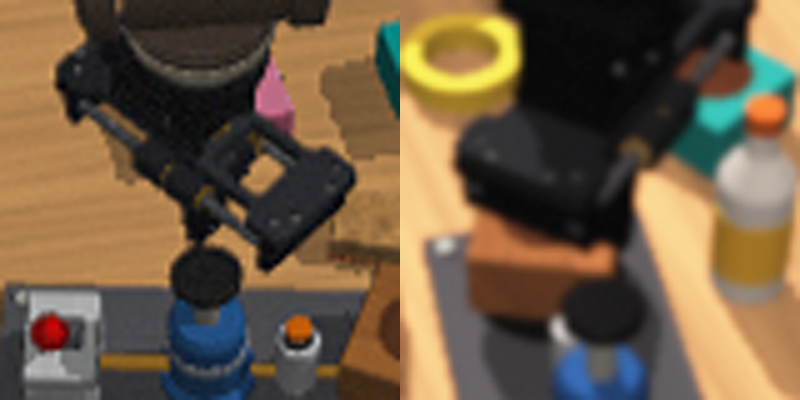

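Run:
```python
from h import *
d=pickle.load(open('p6.pkl','rb'))
print(tri(d['scene'],(215+200/5-.4,130+238/5-.4),d['side'],(220+220/5-.4,120+245/5-.4)))
print('knob',tri(d['scene'],(215+206/5-.4,130+277/5-.4),d['side'],(220+205/5-.4,120+310/5-.4)))
```

```text
(array([617.91797981,  17.5446299 , 197.59348471]), np.float64(0.6512386012745431))
knob (array([613.30059944,  22.11396822, 144.45791942]), np.float64(1.220215445091955))
```

Emit:
apply_moves --pt "-0.05 0.05 -0.6" --pt "-0.05 0.05 -1" --pt "-0.05 0.05 -1.3" --pt "-0.05 0.05 -1.3" --yaw '[0,0,0,0]' --jaw '[1,1,1,1]'

```text
t: 10.7
eef_pos: [611.5, 22.6, 126.5]
tcp_rot: [-2.687, 1.57, 2.683]
ft_force: [-0.1, 0.5, 0.3]
opening: 0.002
```

Emit:
apply_moves --pt "0 0 -0.2" --pt "0 0 -0.2" --yaw '[0,0]' --jaw '[1,1]'

```text
t: 10.95
eef_pos: [611.3, 22.6, 121.2]
tcp_rot: [-2.54, 1.569, 2.829]
ft_force: [0.3, 0.2, 0.8]
opening: 0.003
```

Emit:
apply_moves --pt "0 0 -0.2" --pt "0 0 -0.2" --yaw '[0,0]' --jaw '[1,1]'

```text
t: 11.2
eef_pos: [611.2, 22.6, 115.8]
tcp_rot: [-2.479, 1.569, 2.89]
ft_force: [-0.3, 1.0, 0.2]
opening: 0.005
```

```bash
cat > snap2.py <<'E'
from h import *
from cell import env
import sys
n=sys.argv[1];s=env.state();print(s['t'],s['eef_pos'],s['ft_force'])
d={k:env.read_camera(k) for k in('scene','side')};pickle.dump(d,open(n+'.pkl','wb'))
a=cv2.resize(d['scene']['frame'][140:220,215:295,::-1],None,fx=5,fy=5,interpolation=cv2.INTER_CUBIC)
b=cv2.resize(d['side']['frame'][130:210,220:300,::-1],None,fx=5,fy=5,interpolation=cv2.INTER_CUBIC)
cv2.imwrite(f'pics/{n}.png',np.hstack([a,b]))
E
python3 snap2.py p7
```

```text
11.2 [611.15614561  22.57527557 115.84642076] [-0.32836954  0.9516679   0.19757978]
```

View pics/p7.png

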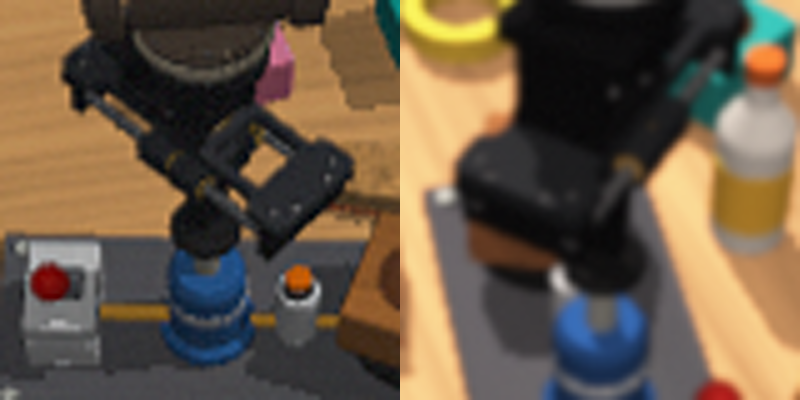

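Emit:
apply_moves --pt "0 0 -0.2" --pt "0 0 -0.2" --yaw '[0,0]' --jaw '[1,1]'

```text
t: 11.55
eef_pos: [611.6, 22.6, 111.2]
tcp_rot: [-2.711, 1.57, 2.658]
ft_force: [0.6, 0.5, 3.5]
opening: -0.001
```

Emit:
apply_moves --pt "0 0 -0.2" --pt "0 0 -0.2" --yaw '[0,0]' --jaw '[1,1]'

```text
t: 11.8
eef_pos: [611.6, 22.6, 106.2]
tcp_rot: [-2.726, 1.57, 2.643]
ft_force: [-1.3, 0.9, 5.3]
opening: 0.006
```

Emit:
apply_moves --pt "0 0 -0.3" --pt "0 0 -0.5" --pt "0 0 -0.7" --pt "0 0 -0.8" --pt "0 0 -0.8" --yaw '[0,0,0,0,0]' --jaw '[1,1,1,1,1]'

```text
t: 12.42
eef_pos: [611.7, 22.6, 86.9]
tcp_rot: [-3.035, 1.57, 2.334]
ft_force: [-2.7, 0.4, 10.5]
opening: 0.005
```

```bash
python3 snap2.py p8
```

```text
12.425 [611.67340317  22.59372117  86.94726737] [-2.67207963  0.44321398 10.52792759]
```

View pics/p8.png

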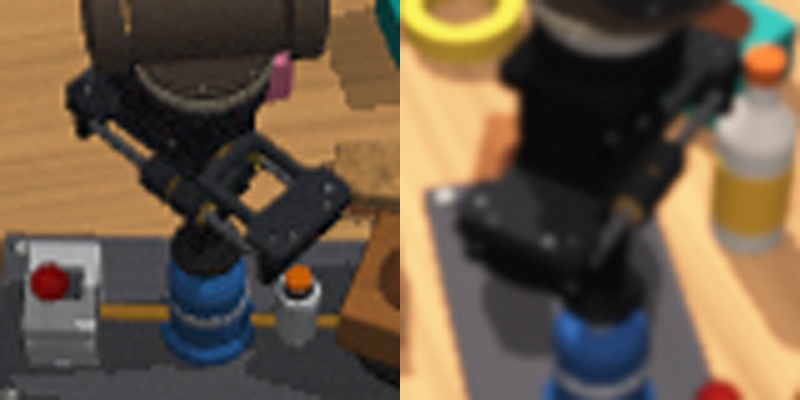

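Emit:
apply_moves --pt "0 0 -0.1" --pt "0 0 -0.2" --pt "0 0 -0.2" --pt "0 0 0.6" --pt "0 0 1.2" --pt "0 0 1.3" --pt "0 0 1.3" --yaw '[0,0,0,0,0,0,0]' --jaw '[1,1,1,1,1,1,1]'

```text
t: 13.4
eef_pos: [611.4, 22.6, 119.2]
tcp_rot: [-2.67, 1.57, 2.7]
ft_force: [0.1, 0.1, 0.7]
opening: 0.004
```

```bash
python3 snap2.py p9
python3 - <<'E'
from h import *
O=np.array([624.7,81.5])
for n in('d0','p6','p9'):
    S=pickle.load(open(n+'.pkl','rb'))['scene'];print(n,mask(S,(6,190,120),(16,255,255),(268,175,282,205)))
for h in(73,81,89,97,105,113,121):print(h,proj(S,[*O,h-2]).round(1))
E
```

```text
13.4 [611.40472899  22.59082638 119.19255528] [0.06194527 0.14972833 0.73885443]
d0 [([274.2, 195.2], [272, 193, 5, 5, 19])]
p6 [([274.2, 195.2], [272, 193, 5, 5, 19])]
p9 [([274.3, 194.1], [272, 192, 5, 5, 18])]
73 [273.9 196.7]
81 [274.  195.5]
89 [274.1 194.3]
97 [274.1 193.1]
105 [274.2 191.9]
113 [274.3 190.6]
121 [274.3 189.4]
```

View pics/p9.png

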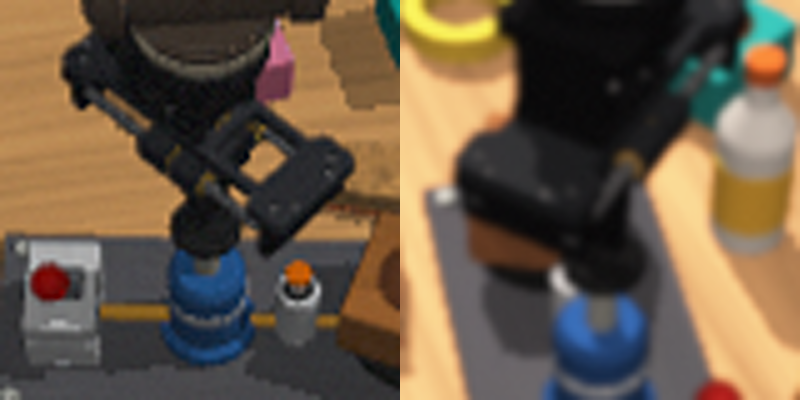

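The pin head rose from row 195.2 to 194.1, about 8 mm for one stroke. I'll repeat with three strokes.

Emit:
apply_moves --pt "0 0 -0.7" --pt "0 0 -1.3" --pt "0 0 -1.5" --pt "0 0 -0.8" --pt "0 0 0" --pt "0 0 0" --pt "0 0 -0.7" --pt "0 0 -1.3" --pt "0 0 -1.5" --pt "0 0 -0.8" --pt "0 0 0" --pt "0 0 0" --pt "0 0 -0.7" --pt "0 0 -1.3" --pt "0 0 -1.5" --pt "0 0 -0.8" --pt "0 0 0" --pt "0 0 0" --yaw '[0,0,0,0,0,0,0,0,0,0,0,0,0,0,0,0,0,0]' --jaw '[1,1,1,1,1,1,1,1,1,1,1,1,1,1,1,1,1,1]'

```text
t: 15.75
eef_pos: [611.2, 22.6, 117.5]
tcp_rot: [-2.485, 1.569, 2.884]
ft_force: [-0.9, -0.3, -0.6]
opening: 0.003
```

```bash
python3 snap2.py p10
python3 - <<'E'
from h import *
S=pickle.load(open('p10.pkl','rb'))['scene'];print(mask(S,(6,190,120),(16,255,255),(268,175,282,205)),mask(S,(0,160,60),(5,255,255),(205,180,240,205)))
E
```

```text
15.75 [611.16821941  22.58464216 117.54894252] [-0.8877179  -0.25084924 -0.63951844]
[([274.6, 190.5], [273, 189, 5, 4, 17])] [([224.8, 196.1], [221, 193, 8, 7, 37])]
```

View pics/p10.png

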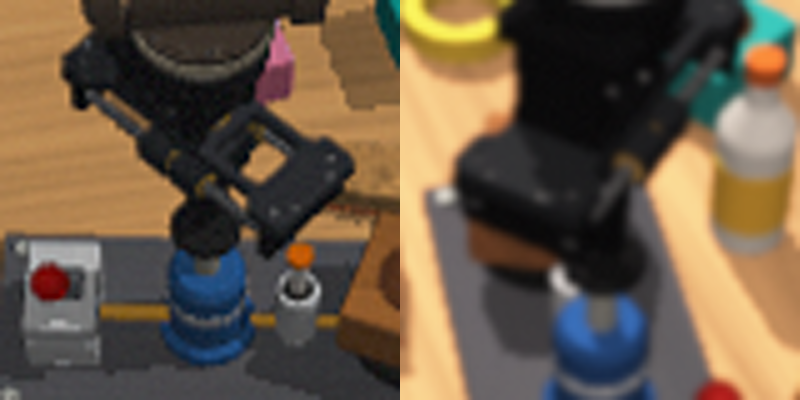

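Pin head is now at row 190.5, about 113 mm high. The lever still reads shut, and the stub clears the pin. I'll do three more strokes.

Emit:
apply_moves --pt "0 0 -0.7" --pt "0 0 -1.3" --pt "0 0 -1.45" --pt "0 0 -0.8" --pt "0 0 0" --pt "0 0 0" --pt "0 0 -0.7" --pt "0 0 -1.3" --pt "0 0 -1.45" --pt "0 0 -0.8" --pt "0 0 0" --pt "0 0 0" --pt "0 0 -0.7" --pt "0 0 -1.3" --pt "0 0 -1.45" --pt "0 0 -0.8" --pt "0 0 0" --pt "0 0 0" --yaw '[0,0,0,0,0,0,0,0,0,0,0,0,0,0,0,0,0,0]' --jaw '[1,1,1,1,1,1,1,1,1,1,1,1,1,1,1,1,1,1]'

```text
t: 18.1
eef_pos: [610.3, 22.6, 115.3]
tcp_rot: [-2.374, 1.566, 2.995]
ft_force: [0.9, 0.5, -0.5]
opening: 0.008
```

```bash
python3 snap2.py p11
python3 - <<'E'
from h import *
S=pickle.load(open('p11.pkl','rb'))['scene'];print(mask(S,(6,190,120),(16,255,255),(268,175,282,205)),mask(S,(0,160,60),(5,255,255),(205,180,240,205)))
cv2.imwrite('pics/p11z.png',cv2.resize(S['frame'][175:215,255:305,::-1],None,fx=12,fy=12,interpolation=cv2.INTER_CUBIC))
E
```

```text
18.1 [610.29031377  22.63091024 115.32880968] [ 0.92085664  0.47437069 -0.47231422]
[([274.7, 189.2], [272, 187, 6, 5, 20])] [([224.5, 196.1], [221, 193, 8, 7, 39])]
```

View pics/p11z.png

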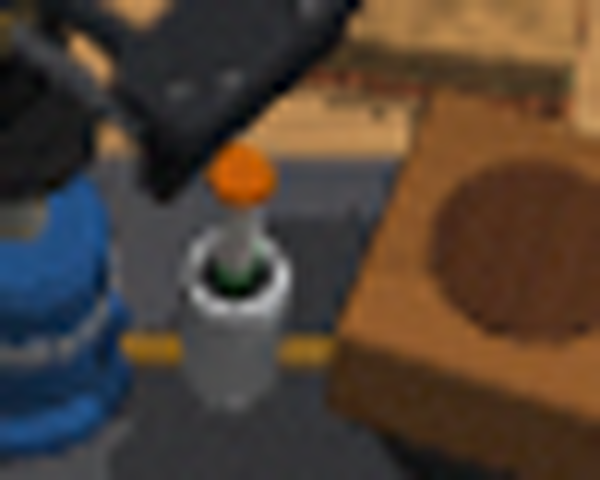

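The green band shows and the head is at row 189.2 (the model for fully out is 189.4). I'll do one extra slow full stroke for certainty, then lift away.

Emit:
apply_moves --pt "0 0 -0.6" --pt "0 0 -1.2" --pt "0 0 -1.3" --pt "0 0 -1.3" --pt "0 0 -0.6" --pt "0 0 0.1" --pt "0 0 0.3" --pt "0 0 0.3" --pt "0 0 1.5" --pt "0 0 3" --pt "-1 0 4.5" --pt "-2.5 0 5" --pt "-4 0 5" --pt "-4 0 5" --pt "-4 0 5" --yaw '[0,0,0,0,0,0,0,0,0,0,0,0,0,0,0]' --jaw '[1,1,1,1,1,1,1,1,1,1,1,1,1,1,1]'

```text
t: 20.08
eef_pos: [510.1, 22.6, 239.0]
tcp_rot: [-2.35, 1.564, 3.019]
ft_force: [0.2, 0.7, 0.6]
opening: 0.002
```

```bash
python3 snap.py p12
python3 - <<'E'
from h import *
d=pickle.load(open('p12.pkl','rb'));S=d['scene'];D=d['side'];print(mask(S,(6,190,120),(16,255,255),(268,175,282,205)),mask(S,(0,160,60),(5,255,255),(205,180,240,205)))
a=cv2.resize(S['frame'][165:250,205:325,::-1],None,fx=6,fy=6,interpolation=cv2.INTER_CUBIC)
cv2.imwrite('pics/p12z.png',a)
d0=pickle.load(open('d0.pkl','rb'))
for k in d:
  for n,b in(('scene',(205,165,325,250)),('side',(215,140,315,270))):
    if n==k: print(k,[(q[0],q[1][4]) for q in mask(d[k],(0,0,0),(180,255,38),b) if q[1][4]>30],[(q[0],q[1][4]) for q in mask(d0[k],(0,0,0),(180,255,38),b) if q[1][4]>30])
E
```

```text
20.075 [510.08960505  22.61591967 238.95600713] [0.18385626 0.69236004 0.61295964]
[([274.8, 189.2], [273, 187, 5, 5, 19])] [([224.7, 195.9], [221, 193, 8, 7, 41])]
scene [([255.8, 185.2], 125), ([294.3, 214.8], 53)] [([255.9, 185.3], 126), ([294.2, 214.8], 56)]
side [([221.4, 147.1], 132), ([260.8, 182.0], 157), ([244.0, 185.1], 34)] [([260.8, 181.9], 165), ([243.9, 185.1], 35)]
```

View pics/p12z.png

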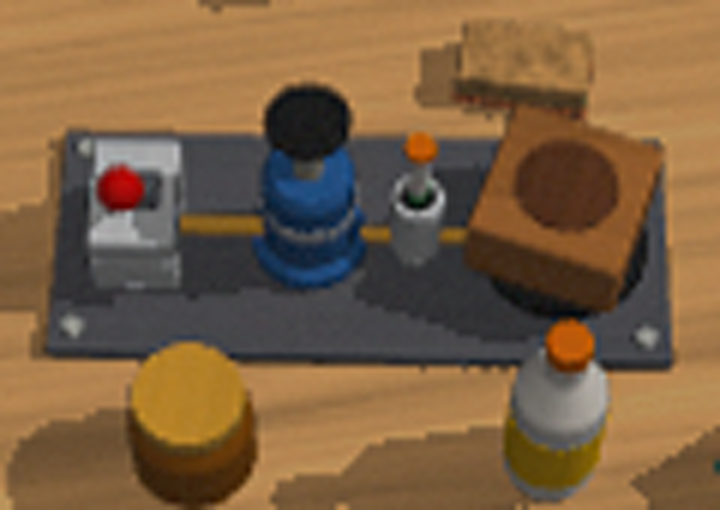

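The extra stroke left the pin at row 189.2, so it is saturated and fully out. The knob is at its starting pixel (255.8,185.2), the lever is over, and the blank, jar, glue and sander look unmoved. I'm handing in.

```bash
python3 -c "
from cell import env
print(env.job_done())"
```

```text
the job is handed in; nothing more can be done
None
```

I shut the vent lever and gave the plunger eight full strokes. The indicator pin now stands fully out, and I handed the job in at about 20 s; no verdict was reported.

- **Lever:** I pushed it to its stop, where it pushed back with about 9 N. After I lifted away, the ball was at image row 195.9 (196.1 expected when fully shut).
- **Pin:** its head rose from row 195.2 to 189.2 (189.4 expected when fully out), the green band is visible, and the eighth stroke did not move it further.
- **Plunger:** the knob is back within 0.1 px of its starting place, so it is fully up.
- **Loose things:** the blank, sander, jar and glue look unmoved in the last zoomed view. I did not check the hammer, brush, chisel and tape again at the end, but the fingers never went down near them.

Two things disagreed or went wrong:
- **Fingertip height:** the real fingertips sat well above the reported tool point. The images suggested 18–38 mm, and touching the knob showed about 37 mm.
- **First push:** because of that, the first push at the lever passed over the ball without touching it. I lowered the tool and the second push moved it.

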